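# Set the status tags of the kitting rack

### The arm

A 6-joint arm with a two-finger parallel gripper is mounted at the origin on a cart in front of the work surface, level with it; the furniture and walls round the work are solid. World frame = base frame: x ahead of the robot, y to its left, z up, the work surface at z = 0. Lengths are in m, angles in rad, forces in N, time in s.
With the tool pointing down it reaches from about 0.425 to 0.95 m from the base axis. Payload 14.7 kg.
Tool frame: the origin (TCP) lies midway between the tips of the shut fingers; the grasp point (between the pads) lies env.grip_point_offset behind it (env.grip_point_offset is the distance from the TCP to the grasp point, in m); z points along the fingers, y is the line along which they close (so a half turn about z gives the same grasp; the last joint's range is limited). The gripper opens to 85 mm and grips with 20 to 120 N. Pads are 22 mm wide; open, the fingers measure 114 mm over their backs; the gripper's body (76 mm by 85 mm) begins 54 mm behind the grasp point. The pads swing forward as they close: fully open they stand 13 mm farther back than shut.
Start: joints at [-1.174, 0.48, 1.596, -0, 1.065, -0.047], TCP at [0.279, -0.587, 0.231] pointing down, gripper open.
Joint ranges: [-2.75, 2.75], [-0.82, 2.05], [0.23, 2.67], [-1.56, 4.7], [0.09, 2.69], [-2.92, 2.92]. Speed limits (rad/s): [1.89, 1.89, 2.39, 3.01, 3.01, 3.01].

### API

Orientations are given as a unit quaternion [w, x, y, z].
In Python, from station import status, optics, ticket, env gives the robot as it stands. The module is installed in compiled form; this text tells all that it offers.
- The arm moves only by the tool arm_command, never from a script. Its argument "series" is a list of rows, each a list of 7 numbers: the turn, a rotation vector about the tool's x, y, z in degrees, then the shift along the tool's x, y, z in cm, then the closure in counts, from 0 (fully open) to 255 (shut). In form: [[ax, ay, az, tx, ty, tz, fingers], ...]. A call has 1 to 20 rows; each row is the pose to reach, as a shift and turn from the pose commanded when the call began, along the tool's axes at that moment; what a row does not reach only later rows make up. A row lasts 1/10 s, in which the tool goes at most 50 mm and 8.59 degrees, less where a joint would pass 70% of its speed; a pose out of reach is approached as far as the arm can. A call with a gripper value outside its range is refused whole. The fingers move at their own pace and stop on an object; "force" is the grip in N (left out, the last holds). Time passes only in rows, so rows that repeat a pose let the fingers close. It gives the time, the measured TCP pose, the force, the opening and the grip force at its end, in the units of the state.
- status.get_obs(): the state, without advancing time (a new reading comes with each control period).
- optics.camera(name): name is "scene" or "top"; returns the picture (480x640x3 uint8, red, green, blue); there is no depth.
- optics.camera_params(name): a dict with "mtx" (3x3 intrinsics, pixels), "pose" (4x4, takes a point from camera to world coordinates). Camera axes: x right, y down, z forward; pixel columns grow to the right and rows downward; lengths in m; the calibration is good to about 2 mm. A picture is of the moment at which its call begins. camera_params takes no time and is no camera call.
- ticket.job_done(): hands the job in; it is judged then, once.
The state is a dict: "time_s": time; "qpos": joint angles; "joint_velocities": joint speeds; "tau": joint torques, N m; "tool_pos": TCP position; "tool_rot": TCP orientation; "contact_force": force on the tool from outside, world axes, zero at the start; "moment": the same for the moment, N m; "finger_gap": opening from 0.0 (shut) to 1.0 (fully open); "grip_force": force on a finger pad.
Only numpy, scipy, OpenCV 4.12 (cv2) and the standard library are available. Lean on these libraries where they do the work, as an engineer would, in place of code of your own. Each camera call takes 0.05 s, during which the arm holds its last target. There are 200 camera calls.

### The job

Set the hinged tags on the kitting rack's board so that only the full trays (a threaded boss in each of the three compartments) show the tag with the raised ring, and the trays with an empty compartment show the raised bar. Each tag belongs to the tray straight in front of it: turn a wrong one gently with a fingertip, like a page, until it lies home on the other side. Pick nothing up, and leave the bosses in the trays and the loose things on the rack's front ledge as they are.

Things in the scene. Friction and masses are not known exactly. Their poses are not given: they have to be found in the camera images.
- rack: Grey sheet-metal kitting rack, fixed, 568 mm wide. Origin: mid underside; x points away from the worker, y to the left. Four lanes 138 mm apart: a tray, and behind it a hinged tag on one board across the rack. The board's foot is 35 mm behind the origin; it leans back 0.42 rad from upright, top edge 98 mm high. Nothing stands behind it above that height. Hinge pins are 6 mm in front of it.
- tag_1 (a joint): Turn of tag 1 (leftmost) on its pin, rad. 0: home, lying to the RIGHT of its pin, raised BAR facing you; 2.86: home, lying to the LEFT, raised RING facing you; 1.43: pointing straight out of the board at you. As the board leans back, a tag let go on either side of that middle falls home to that side by its own weight (about 40 g, damped hinge) within 2 s. At home it stands 0.14 rad off the board.
- hinge_1 (a point): Point on tag 1's hinge line level with the tag's top edge, 141 mm above the bench. The hinge line leans back 0.42 rad like the board. The tag is an aluminium leaf 3 mm thick, reaching 54 mm sideways from this line and 75 mm down along it; its upper 45 mm stand above the board's top edge, so a fingertip can go in behind the leaf there. The point's position does not change as the tag turns.
- tag_2 (a joint): Turn of tag 2 (second from left) on its pin, rad. 0: home, lying to the RIGHT of its pin, raised BAR facing you; 2.86: home, lying to the LEFT, raised RING facing you; 1.43: pointing straight out of the board at you. As the board leans back, a tag let go on either side of that middle falls home to that side by its own weight (about 40 g, damped hinge) within 2 s. At home it stands 0.14 rad off the board.
- hinge_2 (a point): Point on tag 2's hinge line level with the tag's top edge, 141 mm above the bench. The hinge line leans back 0.42 rad like the board. The tag is an aluminium leaf 3 mm thick, reaching 54 mm sideways from this line and 75 mm down along it; its upper 45 mm stand above the board's top edge, so a fingertip can go in behind the leaf there. The point's position does not change as the tag turns.
- tag_3 (a joint): Turn of tag 3 (third from left) on its pin, rad. 0: home, lying to the RIGHT of its pin, raised BAR facing you; 2.86: home, lying to the LEFT, raised RING facing you; 1.43: pointing straight out of the board at you. As the board leans back, a tag let go on either side of that middle falls home to that side by its own weight (about 40 g, damped hinge) within 2 s. At home it stands 0.14 rad off the board.
- hinge_3 (a point): Point on tag 3's hinge line level with the tag's top edge, 141 mm above the bench. The hinge line leans back 0.42 rad like the board. The tag is an aluminium leaf 3 mm thick, reaching 54 mm sideways from this line and 75 mm down along it; its upper 45 mm stand above the board's top edge, so a fingertip can go in behind the leaf there. The point's position does not change as the tag turns.
- tag_4 (a joint): Turn of tag 4 (rightmost) on its pin, rad. 0: home, lying to the RIGHT of its pin, raised BAR facing you; 2.86: home, lying to the LEFT, raised RING facing you; 1.43: pointing straight out of the board at you. As the board leans back, a tag let go on either side of that middle falls home to that side by its own weight (about 40 g, damped hinge) within 2 s. At home it stands 0.14 rad off the board.
- hinge_4 (a point): Point on tag 4's hinge line level with the tag's top edge, 141 mm above the bench. The hinge line leans back 0.42 rad like the board. The tag is an aluminium leaf 3 mm thick, reaching 54 mm sideways from this line and 75 mm down along it; its upper 45 mm stand above the board's top edge, so a fingertip can go in behind the leaf there. The point's position does not change as the tag turns.
- tray_a: Grey plastic tray, 122 mm wide (y), 46 mm deep, 24 mm high, fixed, three open compartments abreast; all three compartments hold a boss: FULL. Stands in one of the lanes, 0.11 m horizontally in front of that lane's hinge point. Origin: centre of its underside.
- tray_b: Grey plastic tray, 122 mm wide (y), 46 mm deep, 24 mm high, fixed, three open compartments abreast; all three compartments hold a boss: FULL. Stands in one of the lanes, 0.11 m horizontally in front of that lane's hinge point. Origin: centre of its underside.
- tray_c: Grey plastic tray, 122 mm wide (y), 46 mm deep, 24 mm high, fixed, three open compartments abreast; two bosses, middle compartment empty: not full. Stands in one of the lanes, 0.11 m horizontally in front of that lane's hinge point. Origin: centre of its underside.
- tray_d: Grey plastic tray, 122 mm wide (y), 46 mm deep, 24 mm high, fixed, three open compartments abreast; one boss, in the middle; both outer compartments empty: not full. Stands in one of the lanes, 0.11 m horizontally in front of that lane's hinge point. Origin: centre of its underside.
- boss_a1: Loose threaded boss, 34 mm across, 40 mm tall, standing in tray_a. Origin: centre of its underside. To be left as it is.
- boss_a2: Loose threaded boss, 34 mm across, 40 mm tall, standing in tray_a. Origin: centre of its underside. To be left as it is.
- boss_a3: Loose threaded boss, 34 mm across, 40 mm tall, standing in tray_a. Origin: centre of its underside. To be left as it is.
- boss_c1: Loose threaded boss, 34 mm across, 40 mm tall, standing in tray_c. Origin: centre of its underside. To be left as it is.
- boss_c3: Loose threaded boss, 34 mm across, 40 mm tall, standing in tray_c. Origin: centre of its underside. To be left as it is.
- boss_b1: Loose threaded boss, 34 mm across, 40 mm tall, standing in tray_b. Origin: centre of its underside. To be left as it is.
- boss_b2: Loose threaded boss, 34 mm across, 40 mm tall, standing in tray_b. Origin: centre of its underside. To be left as it is.
- boss_b3: Loose threaded boss, 34 mm across, 40 mm tall, standing in tray_b. Origin: centre of its underside. To be left as it is.
- boss_d2: Loose threaded boss, 34 mm across, 40 mm tall, standing in tray_d. Origin: centre of its underside. To be left as it is.
- plug_gauge: Knurled go/no-go plug gauge, 105 x 19 mm, lying, loose, on the rack's front ledge. To be left as it is.
- spare_boss: One more threaded boss, 34 mm across, 40 mm tall, standing, loose, on the rack's front ledge. To be left as it is.

How it is judged:
By the outcome, as a careful person would: the job done as asked, in the order asked, and still so for the second after the job is handed in, with the robot touching nothing.
It also fails if it takes over 45 s, if anything falls off the work surface, if the arm or the gripper's body presses on something with over 40 N, if the wrist force passes 120 N, or if a joint passes its speed limit or range.

## Working session

There is one attempt and no reset: what is moved stays moved. The work goes in short steps, Python scripts to look and compute and a tool call to move; the robot and the scene stay as the last step left them, time stands still between calls to the robot, and variables do not carry over. Pictures are saved under pics/ and viewed, at most 10 in all, crops included, and the job is handed in when it is done.

Besides the shell and the picture viewer there is one more tool, called by a JSON object that holds its "op" and its "data". arm_command: Moves the arm, as the interface text tells. Its arguments: {"type":"object","properties":{"series":{"type":"array"},"force":{"type":"number"}},"required":["series"]}

```bash
mkdir -p pics
python3 - <<'E'
from station import status, optics, env
import cv2, numpy as np
for n in ("scene","top"):
    cv2.imwrite(f"pics/{n}0.png", optics.camera(n)[:,:,::-1])
    p=optics.camera_params(n); print(n,np.round(p["mtx"],1).tolist(),np.round(p["pose"],4).tolist())
o=status.get_obs(); print(o["time_s"],o["tool_pos"],o["tool_rot"],env.grip_point_offset)
E
```

```text
scene [[495.3, 0.0, 323.4], [0.0, 495.3, 240.8], [0.0, 0.0, 1.0]] [[-0.6861, -0.4499, 0.5718, 0.0164], [-0.7273, 0.4057, -0.5535, 0.5092], [0.017, -0.7956, -0.6056, 0.6529], [0.0, 0.0, 0.0, 1.0]]
top [[434.8, 0.0, 322.6], [0.0, 434.8, 238.1], [0.0, 0.0, 1.0]] [[-0.0066, -0.9956, 0.093, 0.458], [-1.0, 0.0071, 0.0057, 0.0125], [-0.0063, -0.093, -0.9956, 1.032], [0.0, 0.0, 0.0, 1.0]]
0.1 [ 0.27895926 -0.58668826  0.23073634] [-5.38084546e-04  9.75483560e-01  2.20071636e-01 -9.31251528e-05] 0.0187
```

View pics/scene0.png

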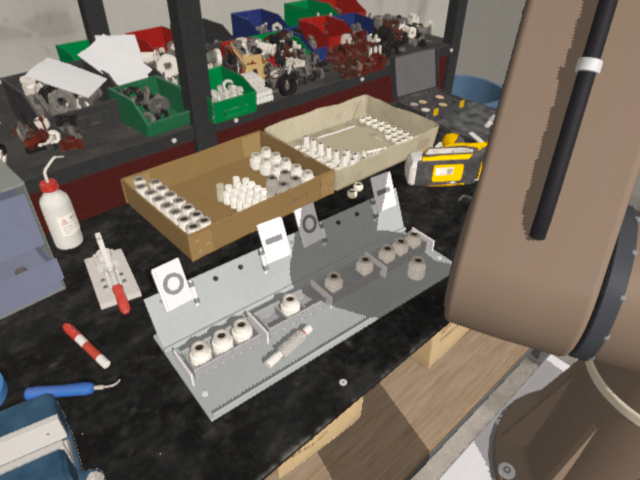

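View pics/top0.png

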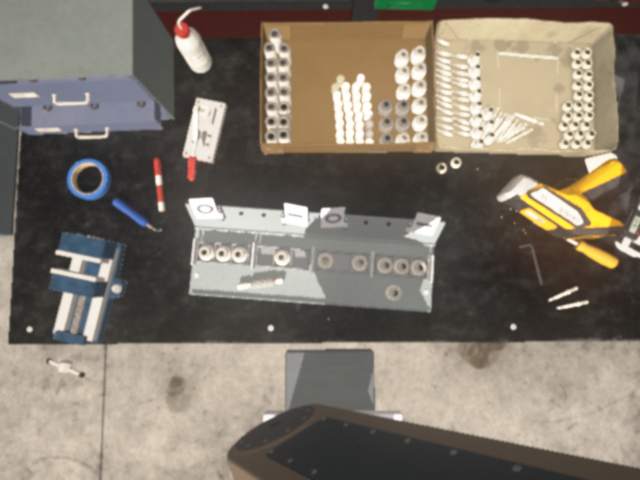

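Run:
```python
import cv2, numpy as np
t=cv2.imread("pics/top0.png")[190:315,180:450]; s=cv2.imread("pics/scene0.png")[165:315,140:440]
cv2.imwrite("pics/z1.png",cv2.resize(t,(800,370),interpolation=cv2.INTER_CUBIC))
cv2.imwrite("pics/z2.png",cv2.resize(s,(800,400),interpolation=cv2.INTER_CUBIC))
```

```text
(no output)
```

View pics/z1.png

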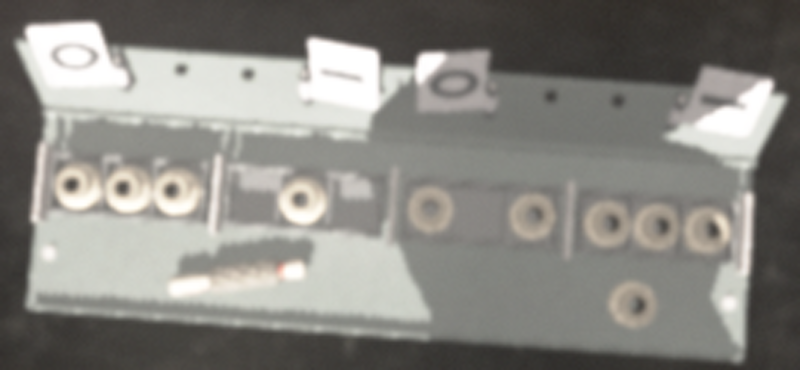

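View pics/z2.png

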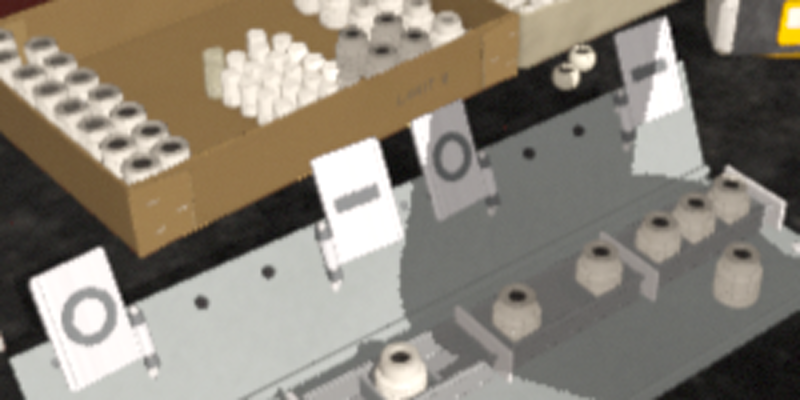

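```bash
cat > geo.py <<'E'
import numpy as np
from station import optics
def cast(name,uv,z):
    p=optics.camera_params(name);T=p["pose"];d=T[:3,:3]@np.linalg.solve(p["mtx"],[uv[0],uv[1],1])
    return T[:3,3]+d*(z-T[2,3])/d[2]
E
python3 - <<'E'
from geo import *
Z=lambda u,v:(180+(u+.5)/2.963-.5,190+(v+.5)/2.96-.5)
S=lambda u,v:(140+(u+.5)/2.667-.5,165+(v+.5)/2.667-.5)
top=[[(97,25),(27,27)],[(310,38),(380,53)],[(490,52),(418,55)],[(703,68),(773,83)]]
sc=[[(103,248),(30,285)],[(313,160),(377,138)],[(465,100),(412,124)],[(615,36),(667,17)]]
P=[]
for a,b in zip(top,sc):
    h=cast("top",Z(*a[0]),.141);o=cast("top",Z(*a[1]),.144);h2=cast("scene",S(*b[0]),.141);o2=cast("scene",S(*b[1]),.144)
    print(*[np.round(q[:2],4) for q in (h,h2,o,o2)]); P.append(h)
P=np.array(P);d=P[0]-P[3];print(np.linalg.norm(d)/3,np.arctan2(-d[0],d[1]))
for uv in [(50,112),(750,160)]: print("foot",cast("top",Z(*uv),.002))
E
```

```text
[0.6263 0.2462] [0.6246 0.247 ] [0.6247 0.2944] [0.6192 0.2974]
[0.6159 0.0966] [0.6132 0.0964] [0.6044 0.0475] [0.6013 0.051 ]
[ 0.605  -0.0293] [ 0.5999 -0.0287] [0.6028 0.021 ] [0.5984 0.0222]
[ 0.5926 -0.1776] [ 0.5898 -0.176 ] [ 0.5813 -0.2252] [ 0.5792 -0.2245]
0.14172871176399818 -0.07933817553745623
foot [0.58172298 0.31941312 0.002     ]
foot [ 0.53888038 -0.24289612  0.002     ]
```

Tags 1 (ring/full) and 2 (bar/one boss) are right. Tag 3 shows the ring over a tray whose middle is empty, around (333,217) in top. Tag 4 shows the bar over a full tray, around (425,222). So I turn 4 to the ring and 3 to the bar. First I move above and behind tag 4.

{"op": "arm_command", "data": {"series": [[0,0,5,5,-2,-2,255],[0,0,10,9,-4,-2,255],[0,0,15,13,-6,-2,255],[0,0,20,17,-7.5,-2,255],[0,0,25.4,21,-9,-2,255],[0,0,25.4,25,-11,-2,255],[0,0,25.4,29,-12.5,-2,255],[0,0,25.4,33,-14,-2,255],[0,0,25.4,37,-16,-2,255],[0,0,25.4,41,-17.5,-2,255],[0,0,25.4,44,-19,-2,255],[0,0,25.4,46.2,-19.7,-2,255],[0,0,25.4,46.2,-19.7,-2,255],[0,0,25.4,46.2,-19.7,-2,255],[0,0,25.4,46.2,-19.7,-2,255]]}}

```text
time_s: 1.6
tool_pos: [0.6111, -0.2113, 0.251]
tool_rot: [-0.0, 1.0, -0.0, -0.0]
contact_force: [-0.1, 1.0, 0.9]
finger_gap: 0.001
grip_force: 0.0
```

{"op": "arm_command", "data": {"series": [[0,0,0,0,0,3,255],[0,0,0,0,0,6,255],[0,0,0,0,0,9,255],[0,0,0,0,0,9.6,255],[0,0,0,0,0,9.6,255]]}}

```text
time_s: 2.1
tool_pos: [0.6109, -0.2113, 0.1549]
tool_rot: [-0.0, 1.0, -0.0, -0.001]
contact_force: [0.5, 0.7, 0.5]
finger_gap: 0.003
grip_force: 0.0
```

Run:
```python
from station import optics
import cv2, numpy as np
t=optics.camera("top")[:,:,::-1][190:290,330:480]; s=optics.camera("scene")[:,:,::-1][115:265,280:480]
cv2.imwrite("pics/a1.png",np.hstack([cv2.resize(t,(400,300),interpolation=2),cv2.resize(s,(400,300),interpolation=2)]))
```

```text
(no output)
```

View pics/a1.png

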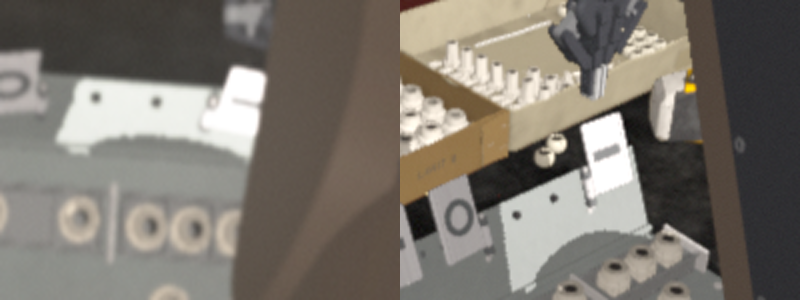

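The fingertip (scene crop about (595,95)) hangs behind and above tag 4, clear of it. I lower it and push.

{"op": "arm_command", "data": {"series": [[0,0,0,0,0,1.5,255],[0,0,0,0,0,3,255],[0,0,0,0,0,4,255],[0,0,0,0,0,4,255],[0,0,0,-0.8,-0.1,4,255],[0,0,0,-1.5,-0.1,4,255],[0,0,0,-2.1,-0.2,4,255],[0,0,0,-2.7,-0.2,4,255],[0,0,0,-3.2,-0.3,4,255],[0,0,0,-3.7,-0.5,4,255],[0,0,0,-4.3,-0.7,4,255],[0,0,0,-4.7,-1.0,4,255],[0,0,0,-5.1,-1.4,4,255],[0,0,0,-5.5,-1.8,4,255],[0,0,0,-5.7,-2.3,4,255],[0,0,0,-6.0,-2.9,4,255]]}}

```text
time_s: 3.8
tool_pos: [0.5562, -0.1829, 0.1176]
tool_rot: [0.001, 1.0, -0.0, 0.005]
contact_force: [19.5, -1.8, 14.9]
finger_gap: -0.0
grip_force: 9.3
```

Run:
```python
from station import optics
import cv2, numpy as np
t=optics.camera("top")[:,:,::-1][190:290,330:480]; s=optics.camera("scene")[:,:,::-1][115:265,280:480]
cv2.imwrite("pics/a2.png",np.hstack([cv2.resize(t,(400,300),interpolation=2),cv2.resize(s,(400,300),interpolation=2)]))
```

```text
(no output)
```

View pics/a2.png

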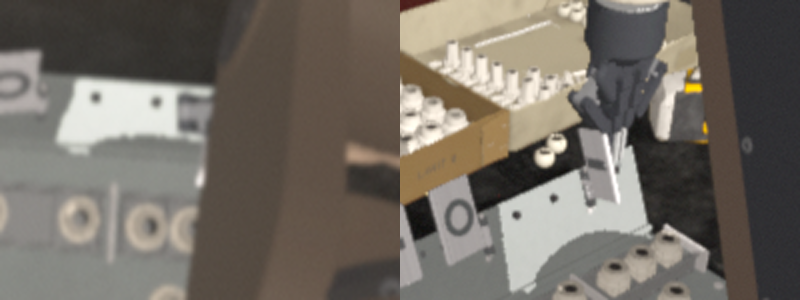

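The leaf turns, but about 20 N shows. As the leaf rises while turning, its top corner meets the knuckles. I'll raise the tip 2 cm and check.

{"op": "arm_command", "data": {"series": [[0,0,0,0.5,0,-0.8,255],[0,0,0,0.5,0,-1.6,255],[0,0,0,0.3,0,-2.2,255],[0,0,0,0.0,0,-2.2,255],[0,0,0,0.0,0,-2.2,255]]}}

```text
time_s: 4.4
tool_pos: [0.5509, -0.1817, 0.1372]
tool_rot: [-0.0, 1.0, 0.0, -0.0]
contact_force: [-0.7, -0.2, -1.6]
finger_gap: 0.001
grip_force: 0.0
```

{"op": "arm_command", "data": {"series": [[0,0,0,-0.1,-0.5,0,255],[0,0,0,-0.1,-0.9,0,255],[0,0,0,-0.1,-1.3,0,255],[0,0,0,0,-1.7,0,255],[0,0,0,0.1,-2.1,0,255],[0,0,0,0.2,-2.5,0,255],[0,0,0,0.4,-2.9,0,255],[0,0,0,0.6,-3.3,0,255],[0,0,0,0.8,-3.6,0,255],[0,0,0,0.8,-3.6,0,255]]}}

```text
time_s: 5.4
tool_pos: [0.5601, -0.1454, 0.1373]
tool_rot: [0.0, 1.0, 0.0, 0.0]
contact_force: [0.7, 0.0, 0.4]
finger_gap: 0.0
grip_force: 0.0
```

Run:
```python
from station import optics
import cv2, numpy as np
t=optics.camera("top")[:,:,::-1][190:290,330:480]; s=optics.camera("scene")[:,:,::-1][115:265,280:480]
cv2.imwrite("pics/a3.png",np.hstack([cv2.resize(t,(400,300),interpolation=2),cv2.resize(s,(400,300),interpolation=2)]))
```

```text
(no output)
```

View pics/a3.png

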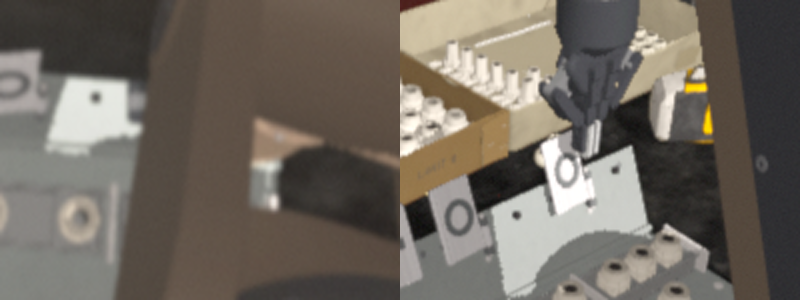

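Tag 4 now shows its ring (scene crop about (567,170)). I clear the tip and go over behind tag 3.

{"op": "arm_command", "data": {"series": [[0,0,0,-1,0,-2,255],[0,0,0,-1,0,-5,255],[0,0,0,0,-1,-7,255],[0,0,0,2,-4,-7,255],[0,0,0,4,-8,-7,255],[0,0,0,6,-12,-7,255],[0,0,0,7,-14.5,-7,255],[0,0,0,7,-14.5,-7,255],[0,0,0,7,-14.5,-4,255],[0,0,0,7,-14.5,-2,255],[0,0,0,7,-14.5,-2,255]]}}

```text
time_s: 6.6
tool_pos: [0.6276, -0.0014, 0.1548]
tool_rot: [-0.0, 1.0, 0.0, -0.002]
contact_force: [-0.2, -0.1, 0.2]
finger_gap: -0.002
grip_force: 0.0
```

Run:
```python
from station import optics
import cv2, numpy as np
t=optics.camera("top")[:,:,::-1][190:290,280:430]; s=optics.camera("scene")[:,:,::-1][115:265,230:430]
cv2.imwrite("pics/a4.png",np.hstack([cv2.resize(t,(400,300),interpolation=2),cv2.resize(s,(400,300),interpolation=2)]))
```

```text
(no output)
```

View pics/a4.png

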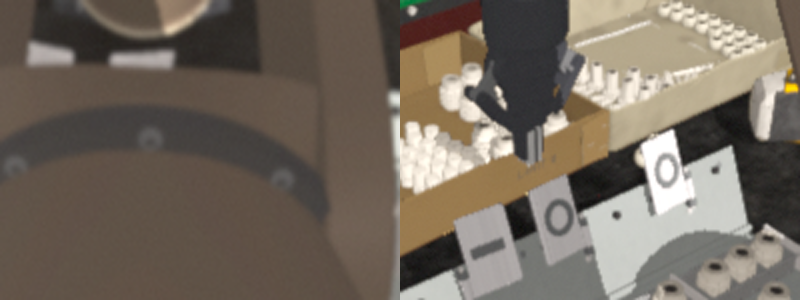

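Tag 4 lies home with the ring (665,170). The tip (535,158) is behind tag 3. I lower it and push, lifting the tip as the leaf comes round.

{"op": "arm_command", "data": {"series": [[0,0,0,0,0,1.5,255],[0,0,0,0,0,3,255],[0,0,0,0,0,3.3,255],[0,0,0,-0.8,-0.1,3.3,255],[0,0,0,-1.5,-0.2,3.2,255],[0,0,0,-2.2,-0.3,3.1,255],[0,0,0,-2.8,-0.3,3.0,255],[0,0,0,-3.3,-0.2,2.8,255],[0,0,0,-3.8,-0.2,2.6,255],[0,0,0,-4.3,-0.1,2.3,255],[0,0,0,-4.8,0.2,2.1,255],[0,0,0,-5.2,0.5,1.9,255],[0,0,0,-5.7,0.8,1.8,255],[0,0,0,-6.1,1.3,1.8,255],[0,0,0,-6.4,1.8,1.8,255]]}}

```text
time_s: 8.2
tool_pos: [0.5652, -0.0192, 0.1393]
tool_rot: [0.0, 1.0, 0.0, -0.0]
contact_force: [-0.7, 0.2, 0.1]
finger_gap: -0.001
grip_force: 0.0
```

{"op": "arm_command", "data": {"series": [[0,0,0,-0.2,0.5,0.1,255],[0,0,0,-0.3,0.9,0.1,255],[0,0,0,-0.4,1.3,0.1,255],[0,0,0,-0.4,1.7,0.1,255],[0,0,0,-0.4,2.2,0.1,255],[0,0,0,-0.3,2.6,0.1,255],[0,0,0,-0.2,3.0,0.1,255],[0,0,0,0,3.4,0.1,255],[0,0,0,0.2,3.8,0.1,255],[0,0,0,0.2,3.8,0.1,255],[0,0,0,-1,3.8,-2,255],[0,0,0,-1,3.8,-6,255],[0,0,0,-2,6,-10,255],[0,0,0,-4,10,-12,255],[0,0,0,-6,14,-12,255],[0,0,0,-8,18,-12,255],[0,0,0,-11,22,-12,255],[0,0,0,-13,26,-12,255],[0,0,0,-15,30,-12,255],[0,0,0,-15,30,-12,255]]}}

```text
time_s: 10.2
tool_pos: [0.4138, -0.3229, 0.2594]
tool_rot: [0.001, 1.0, -0.002, -0.0]
contact_force: [0.3, 0.4, -0.1]
finger_gap: 0.0
grip_force: 0.0
```

{"op": "arm_command", "data": {"series": [[0,0,0,-2,4,0,255],[0,0,0,-4,8,0,255],[0,0,0,-6,12,0,255],[0,0,0,-8,16,0,255],[0,0,0,-8,18,0,255],[0,0,0,-8,18,0,255],[0,0,0,-8,18,0,255],[0,0,0,-8,18,0,255],[0,0,0,-8,18,0,255],[0,0,0,-8,18,0,255]]}}

```text
time_s: 11.2
tool_pos: [0.3363, -0.4981, 0.2595]
tool_rot: [-0.0, 1.0, 0.001, 0.0]
contact_force: [-0.3, -0.2, 0.0]
finger_gap: 0.004
grip_force: 0.0
```

Run:
```python
from station import optics
import cv2, numpy as np
t=optics.camera("top")[:,:,::-1][190:310,180:450]; s=optics.camera("scene")[:,:,::-1][165:385,140:470]
cv2.imwrite("pics/f.png",np.vstack([cv2.resize(t,(600,267),interpolation=2),cv2.resize(s,(600,330),interpolation=2)]))
```

```text
(no output)
```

View pics/f.png

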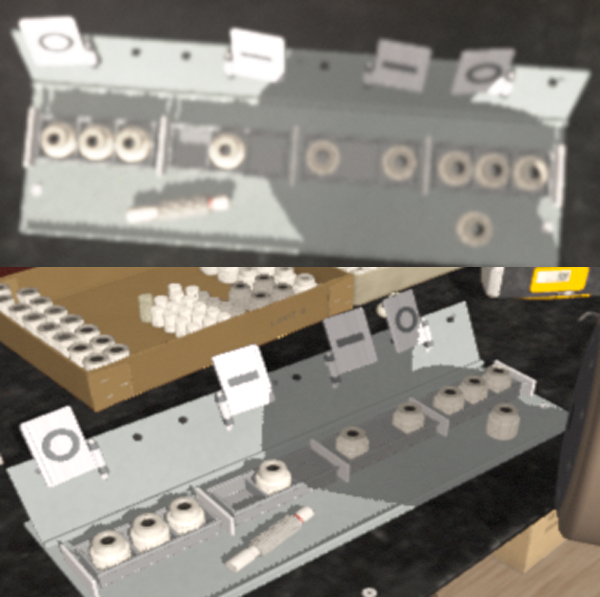

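The final picture shows ring, bar, bar, ring from left to right, at (52,42), (257,52), (402,66) and (486,72) in the top half. All four tags lie home, the bosses and ledge items look unmoved, and the arm is clear.

```bash
python3 -c "
from station import ticket; print(ticket.job_done())"
```

```text
the job is handed in; nothing more can be done
None
```

I turned tag 4 to the ring and tag 3 to the bar, so the board reads ring, bar, bar, ring to match the trays, and handed the job in at about 11 s; tag 4's push briefly reached about 25 N when the leaf caught the finger knuckles, and I saw nothing else moved.

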